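# Nip up a slack dust-cover hinge until the lid stands half open

## Robot

A 6-joint arm with a two-finger parallel gripper is mounted at the origin on the work surface. World frame = base frame: x ahead of the robot, y to its left, z up, the work surface at z = 0. Lengths are in mm, angles in rad, forces in N, time in s.
With the tool pointing down it reaches from about 400 to 825 mm from the base axis. Payload 7 kg.
Tool frame: the origin (TCP) lies at the very end of the fingers, on their centre line; the grasp point (between the pads) lies 19 mm behind it; z points along the fingers, y is the line along which they close (so a half turn about z gives the same grasp; the last joint's range is limited). The gripper opens to 88 mm and grips with 3 to 60 N. Pads are 19 mm wide; open, the fingers measure 130 mm over their backs; the gripper's body (78 mm by 193 mm) begins 47 mm behind the grasp point.
Start: joints at [-0.931, 0.359, 0.012, 0, -1.224, -0.288], TCP at [232.57, -633.645, 226.561] pointing down, gripper open.
Joint ranges: [-3.07, 3.07], [-1.43, 2.12], [-1.02, 1.25], [-3.03, 1.67], [-3.05, -0], [-3.03, 3.03]. Speed limits (rad/s): [2.39, 2.39, 3.01, 3.14, 3.14, 3.14].

## Interface

Orientations are given as a unit quaternion [x, y, z, w].
In Python, from plant import bot gives the robot as it stands. Calls block until the motion is done:
- bot.move_ptp(position, orientation): joint-space move of the TCP to a pose.
- bot.line_to(position, velocity=150, ori=None): straight line of the TCP; ori=None keeps the orientation; velocity is the mean speed in mm/s.
- bot.move_joints(angles): joint-space move.
- bot.move_gripper(opening, force=None): finger opening in mm; force is the grip in N (None keeps the last); returns when the fingers have stopped.
- bot.pause(seconds).
- bot.solve_ik(position, orientation): joint angles nearest the present ones, or None.
- bot.read_state(): the state.
- bot.camera(name): name is "side" or "top"; returns the picture (400x640x3 uint8, red, green, blue); there is no depth.
- bot.get_calibration(name): a dict with "fx", "fy", "cx", "cy" (pixels), "distortion" ([k1, k2, p1, p2, k3] as OpenCV has them; the pictures are not rectified), "view" (4x4, takes a point from world to camera coordinates). Camera axes: x right, y up, looking along -z (the intrinsics and any distortion apply to the point x, -y, -z); pixel columns grow to the right and rows downward; lengths in mm; the calibration is good to about 2 mm. A picture is of the moment at which its call begins. get_calibration takes no time and is no camera call.
A pose or a line that the arm cannot do raises bot.Unreachable and nothing moves.
- bot.close_job(): hands the job in; it is judged then, once.
The state is a dict: "t": time; "joint_pos": joint angles; "qvel": joint speeds; "tau": joint torques, N m; "tcp_pos": TCP position; "eef_rot": TCP orientation; "contact_force": force on the tool from outside, world axes, zero at the start; "moment": the same for the moment, N m; "width": finger opening in mm; "finger_force": force on a finger pad.
Only numpy, scipy, OpenCV 4.12 (cv2) and the standard library are available. Lean on these libraries where they do the work, as an engineer would, in place of code of your own. Each camera call takes 0.05 s, during which the arm holds its last target. There are 200 camera calls.

## Task

The glazed dust cover of the movement tray has a slack friction hinge and drops shut when let go. Tighten the hinge's thumbscrew by feel (clockwise) just enough that the lid, lifted gently with a fingertip under its front lip to half open (about 45 degrees) and let go, stays there by itself, yet still yields to a light fingertip push of well under 8 newtons. Leave it standing half open; never let the glass lid drop, never push hard on it, and leave the other things on the bench where they are.

Things in the scene. Friction and masses are not known exactly. Their poses are not given: they have to be found in the camera images.
- tray: Open grey metal tray fixed to the bench, 160 (x) x 200 (y) x 66 mm high, under a hinged glazed lid. Origin: centre of its underside on the bench; x points from the lid's lip (front) to the hinge (back), y to the tray's left, z up. The lip looks roughly to the robot's right. A clamp block with a thumbscrew stands outside the tray's left rear corner, on the robot's side.
- lid (a joint): Opening angle of the lid, rad: 0 shut (level), grows as the front lip rises, 0.785 half open, stop at 1.75. Glass pane in an aluminium frame, 202 mm wide, 8 mm thick, reaching 168 mm forward of the hinge axis, about 0.4 kg, centre of mass about 85 mm from the hinge. With the screw slack it falls shut.
- hinge (a point): Middle of the lid's hinge axis, 80 mm behind the tray's centre and 72 mm above the bench; axes as the tray's. The axis runs along y, level with the middle of the lid's thickness.
- lip (a point): Centre of the finger lip, a flat tab amid the lid's front edge: 24 mm deep, 80 mm wide, 5 mm thick (underside 2.5 mm below this point). It moves with the lid, 180 mm from the hinge axis; lid shut, 70.5 mm above the bench. Axes: the lid's, x towards the hinge, z out of the upper face. Beneath is free space to the bench; the tray's front wall is 20 mm behind this point.
- screw_head (a point): Centre of the thumbscrew's head: an upright knurled brass cylinder 36 mm across, 24 mm high, on a thin stem above the clamp block. The point is 122 mm above the bench on the screw's vertical axis; it is fixed to the tray and does not turn, so the head's turn is not measured. Clockwise seen from above tightens; the screw stays where it is left.
- clamp_top (a point): Top of the hinge's steel clamp block (34 x 36 mm, 92 mm high), under the screw head. The screw turns at a steady drag of about 0.45 N m until, after 0.1 to 1.15 rad (differs each time), the shoe bites on the hinge rod; from there the torque climbs, ever faster. A rise of 0.13 N m over the drag (some 0.3 rad past the bite) is right; below 0.05 the lid sags, past 0.4 it is too stiff.
- watch_cushion: Bystander: wristwatch on a round dark grey cushion 86 mm across, beyond the tray; origin under its centre.
- screwdriver: Bystander: small screwdriver, 110 mm long, lying on the bench off the tray's right front corner; origin at its middle.
- loupe: Bystander: brass eyeglass loupe, 38 mm across, 34 mm high, behind the tray's hinge; origin under its centre.
- oil_pot: Bystander: small glass pot, 34 mm across, 24 mm high, off the tray's left front corner, towards the robot; origin under its centre.

How it is judged (in metres and radians):
On the way:
1. the lid, let go half open, stays there by itself (value of joint lid between 0.6 and 0.97 rad and velocity of joint lid between -0.02 and 0.02 rad/s and contact force between each of the fingers, the arm and lid below 0.05 N), for 1 s.
At the end, for the whole second after the job is handed in: The lid stands by itself, untouched and at rest, half open: between 0.60 and 0.97 rad (34 to 55 degrees), having stayed so for at least a second after it was let go (value of joint lid between 0.6 and 0.97 rad and velocity of joint lid between -0.02 and 0.02 rad/s).
It fails at once if the robot pushes on the lid with more than 8 N (contact force between any of the fingers, the arm and lid above 8 N).
It fails at once if the lid drops (falls faster than 1.5 rad/s) (velocity of joint lid below -1.5 rad/s).
It fails at once if a bystander (watch on its cushion, screwdriver, loupe or oil pot) is shifted by more than 15 mm (distance of any of watch_cushion, screwdriver, loupe, oil_pot from where it was at the start of the episode above 0.015 m).
It also fails if it takes over 72 s, if anything falls off the work surface, if the arm or the gripper's body presses on something with over 40 N, if the wrist force passes 120 N, or if a joint passes its speed limit or range.

## Working session

There is one attempt and no reset: what is moved stays moved. The work goes in short steps, each a Python script; the robot and the scene stay as the last script left them, time stands still between calls to the robot, and variables do not carry over. Pictures are saved under pics/ and viewed, at most 10 in all, crops included, and the job is handed in when it is done.

```bash
mkdir -p pics; ls; python3 - <<'E'
from plant import bot
import cv2
for n in("top","side"):
    im=bot.camera(n); cv2.imwrite(f"pics/{n}0.png",im[:,:,::-1]); c=bot.get_calibration(n); print(n,c)
s=bot.read_state(); print(s)
E
```

```text
pics
top {'fx': 373.374471539278, 'fy': 373.374471539278, 'cx': 323.2216799328738, 'cy': 197.22202881061227, 'distortion': array([-0.07299961,  0.        ,  0.        ,  0.        ,  0.        ]), 'view': array([[-2.44900666e-02, -9.99684879e-01, -5.51182251e-03,
        -1.45575815e+01],
       [ 9.98730101e-01, -2.47087504e-02,  4.39051549e-02,
        -6.05866377e+02],
       [-4.40275097e-02, -4.42958289e-03,  9.99020499e-01,
        -7.37600267e+02],
       [ 0.00000000e+00,  0.00000000e+00,  0.00000000e+00,
         1.00000000e+00]])}
side {'fx': 411.7467928017544, 'fy': 411.7467928017544, 'cx': 318.2631935703155, 'cy': 199.79073348418572, 'distortion': array([0.01493363, 0.        , 0.        , 0.        , 0.        ]), 'view': array([[-9.99733008e-01, -1.35134706e-02,  1.87429408e-02,
         5.74077173e+02],
       [ 2.23812417e-02, -7.67962199e-01,  6.40104008e-01,
        -9.68293403e+01],
       [ 5.74384335e-03,  6.40352596e-01,  7.68059607e-01,
        -7.56506461e+02],
       [ 0.00000000e+00,  0.00000000e+00,  0.00000000e+00,
         1.00000000e+00]])}
{'t': 0.1, 'joint_pos': array([-9.30881461e-01,  3.59290819e-01,  1.11568384e-02, -3.04338074e-04,
       -1.22413788e+00, -2.88075407e-01]), 'qvel': array([-9.28914946e-04, -1.64577630e-05,  1.26501833e-03,  1.40792702e-03,
       -1.33548972e-03, -7.83437656e-04]), 'tau': array([ 4.44035140e-04, -5.84162164e+01,  2.93753707e+01,  7.01552868e+00,
        1.01687363e-02, -7.44219960e-05]), 'tcp_pos': array([ 232.42121087, -633.24480282,  225.73573121]), 'eef_rot': array([-1.74962689e-01,  9.84574778e-01,  7.23794743e-04, -2.02217057e-04]), 'contact_force': array([-0.83855569, -0.14628352,  0.37302681]), 'moment': array([ 0.08137649, -0.00449638, -0.03688199]), 'finger_force': 0.0, 'width': 87.94771784893229}
```

View pics/top0.png

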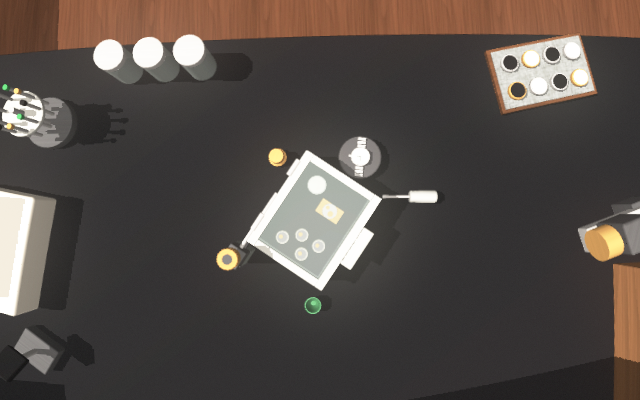

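View pics/side0.png

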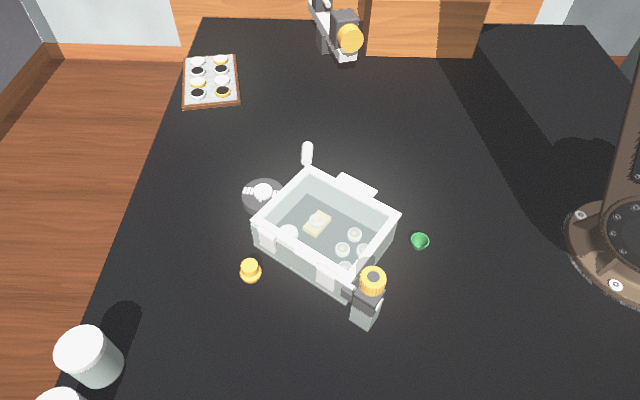

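Top view: brass screw head at about (227,259), lip tab at about (357,248), oil pot (313,305), screwdriver (383–437,197), loupe (277,157), watch (360,157). Side view: screw head (373,279), lip (356,186), oil pot (420,241).

```bash
cat > h.py <<'E'
from plant import bot
import numpy as np, cv2
from scipy.spatial.transform import Rotation as R
def ray(n,px):
    c=bot.get_calibration(n); K=np.array([[c["fx"],0,c["cx"]],[0,c["fy"],c["cy"]],[0,0,1]])
    u=cv2.undistortPoints(np.array([[px]],float),K,c["distortion"])[0,0]
    V=c["view"]; d=V[:3,:3].T@np.array([u[0],-u[1],-1]); o=-V[:3,:3].T@V[:3,3]
    return o,d/np.linalg.norm(d)
def onz(n,px,z):
    o,d=ray(n,px); return o+d*(z-o[2])/d[2]
def tri(a,b):
    A=np.zeros((3,3));v=np.zeros(3)
    for n,p in(("top",a),("side",b)):
        o,d=ray(n,p);P=np.eye(3)-np.outer(d,d);A+=P;v+=P@o
    return np.linalg.solve(A,v)
E
python3 - <<'E'
from h import *
np.set_printoptions(precision=1,suppress=True)
for n,box in(("top",(205,240,250,280)),("side",(350,260,395,305))):
    im=cv2.imread(f"pics/{n}0.png"); x0,y0,x1,y1=box
    hsv=cv2.cvtColor(im,cv2.COLOR_BGR2HSV); m=np.zeros(im.shape[:2],np.uint8)
    m[y0:y1,x0:x1]=cv2.inRange(hsv,(15,90,100),(35,255,255))[y0:y1,x0:x1]
    ys,xs=np.nonzero(m); (c,r)=cv2.minEnclosingCircle(np.c_[xs,ys].astype(np.float32)); print(n,c,r,onz(n,c,134),onz(n,c,122),xs.min(),xs.max(),ys.min(),ys.max())
top=cv2.imread("pics/top0.png"); side=cv2.imread("pics/side0.png")
a=cv2.resize(top[130:330,200:450],None,fx=3.1,fy=2.9,interpolation=cv2.INTER_CUBIC)
b=cv2.resize(side[140:340,230:440],None,fx=3,fy=3,interpolation=cv2.INTER_CUBIC)
a=cv2.resize(top[130:330,200:450],None,fx=3,fy=3,interpolation=cv2.INTER_CUBIC)
cv2.imwrite("pics/a.png",a);cv2.imwrite("pics/b.png",b)
E
```

```text
top (227.64389038085938, 258.4136657714844) 12.18377685546875 [500.6 133.9 134. ] [499.2 137.1 122. ] 216 239 248 270
side (372.2124938964844, 280.3374938964844) 15.255728721618652 [501.6 142.6 134. ] [499.7 136.  122. ] 359 386 266 295
```

View pics/a.png

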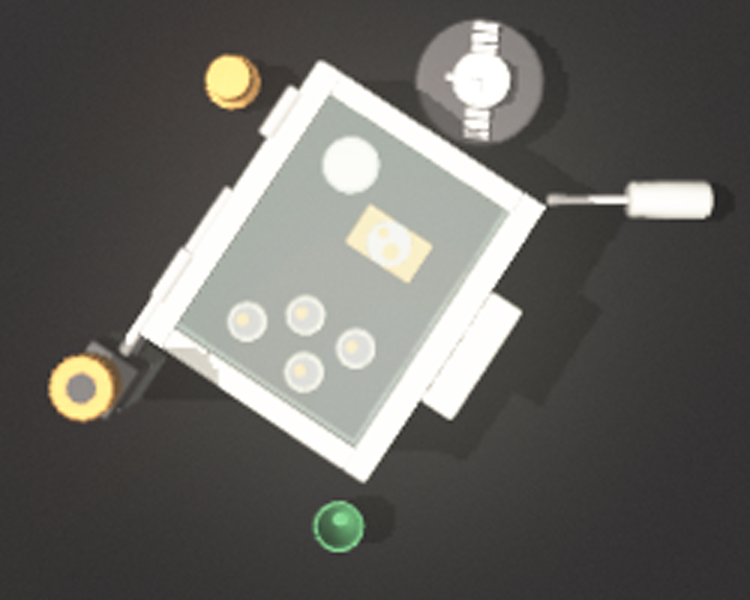

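View pics/b.png

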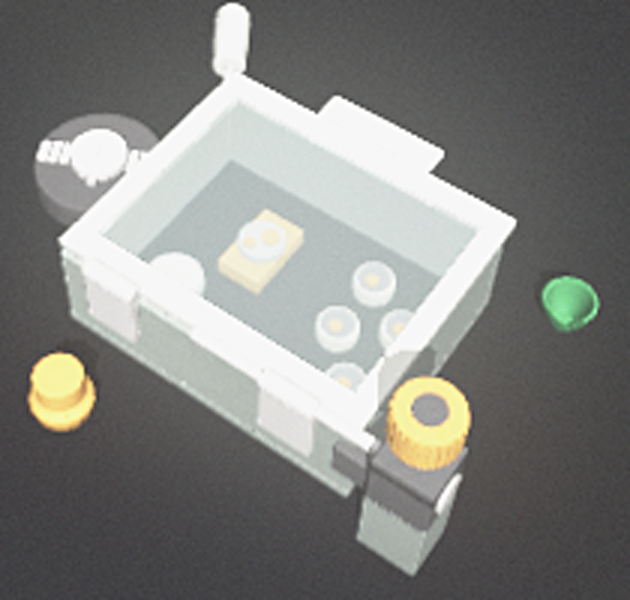

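Crop a (3x, offset 200,130): front frame corners (546,207) and (363,482), rear right (320,62), lip outer corners (521,312) and (452,418). Crop b (3x, offset 230,140) shows the lip's outer corners at (335,97) and (443,153). The oil pot and screwdriver are outside the lip's front area.

```bash
cat > g.py <<'E'
from h import *
T=lambda p,z:onz("top",(p[0]/3+200-.3,p[1]/3+130-.3),z)
S=lambda p,z:onz("side",(p[0]/3+230-.3,p[1]/3+140-.3),z)
E
python3 - <<'E'
from g import *
np.set_printoptions(precision=3,suppress=True)
fr,fl,rr=T((546,207),76),T((363,482),76),T((320,62),76)
print("corners",fr,fl,rr, np.linalg.norm(fr-fl),np.linalg.norm(fr-rr))
lo=(T((521,312),73)+T((452,418),73))/2; lo2=(S((335,97),73)+S((443,153),73))/2
print("lip outer mid",lo,lo2)
y=(fl-fr)/np.linalg.norm(fl-fr); x=np.array([y[1],-y[0],0]); x2=(rr-fr)/np.linalg.norm(rr-fr)
print(x,x2,np.arctan2(x[1],x[0]),np.arctan2(x2[1],x2[0]))
lip=(lo+lo2)/2+12*x; print("lip",lip)
for n,p in(("oil",(338,526)),("drvtip",(550,200)),("drvend",(712,200))):
    q=T(p,10); d=q-lip; print(n,q,"in tray axes rel lip",d@x,d@y)
sc=np.array([499.8,135.5,122]);d=sc-lip;print("screw rel",d@x,d@y)
# IK checks
s=bot.read_state()
for yaw in np.arange(-3.1,3.1,.4):
    q=bot.solve_ik([499.8,135.5,103],(R.from_euler('z',yaw)*R.from_euler('x',np.pi)).as_quat())
    print(round(yaw,2),q)
a=np.arctan2(x2[1],x2[0])
for dy in(0,-.3,-.6,.3):
  for p in(0,.2,.4):
    for roll in(0,np.pi):
      r=[]
      for th in(0,.4,.8):
        # tool z along heading a+dy pitched down p, y horizontal
        z=np.array([np.cos(a+dy)*np.cos(p),np.sin(a+dy)*np.cos(p),-np.sin(p)]); yy=np.array([-np.sin(a+dy),np.cos(a+dy),0])
        M=R.from_matrix(np.c_[np.cross(yy,z),yy,z])*R.from_euler('z',roll)
        h=lip+180*x2*1; P=h-180*np.cos(th)*x2; P[2]=58+180*np.sin(th)
        q=bot.solve_ik(P,M.as_quat()); r.append(None if q is None else np.round(q,1).tolist())
      print(dy,p,round(roll,1),r)
E
```

```text
corners [ 597.165 -137.493   76.   ] [431.99  -20.945  76.   ] [690.353  -0.601  76.   ] 202.15371536336144 165.60018520505804
lip outer mid [501.129 -98.508  73.   ] [501.779 -95.221  73.   ]
[0.577 0.817 0.   ] [0.563 0.827 0.   ] 0.9563172935387948 0.9731111906342272
lip [508.372 -87.06   73.   ]
oil [389.472  -2.364  10.   ] in tray axes rel lip 0.6524518048444876 145.98046113830338
drvtip [ 604.208 -150.397   10.   ] in tray axes rel lip 3.5014211264009725 -114.82055069016765
drvend [ 601.491 -260.525   10.   ] in tray axes rel lip -88.0477969724831 -176.09269007770257
screw rel 176.90550476849774 135.31741466775534
-3.1 [ 0.644  0.221 -0.497 -0.    -0.853 -2.173]
-2.7 [ 0.644  0.221 -0.497 -0.    -0.853 -1.773]
-2.3 [ 0.644  0.221 -0.497 -0.    -0.853 -1.373]
-1.9 [ 0.644  0.221 -0.497  0.    -0.853 -0.973]
-1.5 [ 0.644  0.221 -0.497  0.    -0.853 -0.573]
-1.1 [ 0.644  0.221 -0.497  0.    -0.853 -0.173]
-0.7 [ 0.644  0.221 -0.497  0.    -0.853  0.227]
-0.3 [ 0.644  0.221 -0.497  0.    -0.853  0.627]
0.1 [ 0.644  0.221 -0.497  0.    -0.853  1.027]
0.5 [ 0.644  0.221 -0.497  0.  
[... 2504 characters left out ...]
0, -1.2, -1.8, 1.0], [-0.7, 0.8, -0.1, -1.2, -1.8, 0.9], [-0.7, 0.7, -0.1, -1.3, -1.8, 0.8]]
0.3 0 3.1 [[-0.7, 1.0, -0.0, -1.2, -1.8, -2.1], [-0.7, 0.8, -0.1, -1.2, -1.8, -2.2], [-0.7, 0.7, -0.1, -1.3, -1.8, -2.3]]
0.3 0.2 0 [[-0.7, 0.8, -0.1, -1.1, -1.6, 1.0], [-0.7, 0.7, -0.1, -1.2, -1.7, 0.9], [-0.6, 0.6, -0.1, -1.2, -1.7, 0.7]]
0.3 0.2 3.1 [[-0.7, 0.8, -0.1, -1.1, -1.6, -2.2], [-0.7, 0.7, -0.1, -1.2, -1.7, -2.3], [-0.6, 0.6, -0.1, -1.2, -1.7, -2.4]]
0.3 0.4 0 [[-0.6, 0.7, -0.1, -1.1, -1.5, 0.9], [-0.6, 0.6, -0.1, -1.1, -1.5, 0.8], [-0.6, 0.5, -0.1, -1.1, -1.6, 0.6]]
0.3 0.4 3.1 [[-0.6, 0.7, -0.1, -1.1, -1.5, -2.3], [-0.6, 0.6, -0.1, -1.1, -1.5, -2.4], [-0.6, 0.5, -0.1, -1.1, -1.6, -2.5]]
```

```bash
python3 - <<'E'
from h import *
np.set_printoptions(precision=3,suppress=True)
o=(R.from_euler('z',.5)*R.from_euler('x',np.pi)).as_quat()
bot.move_ptp([499.8,135.5,200],o)
bot.line_to([499.8,135.5,105],120); bot.pause(.2)
s=bot.read_state(); print(s["t"],s["tcp_pos"],s["contact_force"],s["moment"],s["joint_pos"])
bot.move_gripper(30,8); bot.pause(.2)
s=bot.read_state(); print(s["t"],s["contact_force"],s["moment"],s["width"],s["finger_force"])
# centring perpendicular to pads not sensed; report force in tool axes
print(R.from_quat(s["eef_rot"]).inv().apply(s["contact_force"]))
bot.move_gripper(30,45); bot.pause(.2)
s=bot.read_state(); print(s["t"],s["contact_force"],s["moment"],s["width"],s["finger_force"],s["tcp_pos"])
E
```

```text
4.1083 [500.191 135.771 105.736] [ 0.122 -0.378 -0.555] [-0.099  0.136 -0.005] [ 0.644  0.217 -0.494  0.    -0.858  1.427]
5.1833 [-2.387  4.122  1.766] [1.436 1.333 0.023] 36.32944305420479 8.00002321600914
[-0.118 -4.763 -1.763]
5.6 [-3.37   3.878  2.147] [1.352 1.299 0.041] 35.093196000156375 45.00015735626221 [499.594 135.863 104.971]
```

```bash
cat > tw.py <<'E'
from h import *
np.set_printoptions(precision=3,suppress=True)
def step(q,d,n=4):
    q[5]-=d; bot.move_joints(q); v=[]
    for _ in range(n):
        s=bot.read_state(); v.append(s["moment"][2]); bot.pause(.03)
    return s,v
E
python3 - <<'E'
from tw import *
q=np.array(bot.read_state()["joint_pos"]); q[5]=1.427
for i in range(5):
    s,v=step(q,.04); print(s["t"],q[5],s["joint_pos"][5],s["qvel"][5],np.array(v),s["tau"][5],s["contact_force"],s["width"])
E
```

```text
5.95 1.387 1.3877822017054078 -0.001544637036328235 [-0.32  -0.237 -0.246 -0.232] 0.20317382644861937 [-1.83   2.62   0.664] 35.55691740137821
6.3333 1.347 1.3480075712676547 -0.0030453924024518575 [-0.284 -0.285 -0.231 -0.271] 0.2372546587139368 [-2.352  3.712  1.782] 35.187914972623574
6.7167 1.307 1.3081130308106224 -0.0029561460842531056 [-0.303 -0.277 -0.295 -0.269] 0.23152740206569433 [-2.083  3.409  1.896] 35.06216811100898
7.1 1.267 1.268141691914408 -0.0036159370359743464 [-0.304 -0.338 -0.256 -0.2  ] 0.22871946450322866 [-2.966  3.049  2.274] 35.31140311218324
7.4833 1.2269999999999999 1.2280890962199191 -0.0017771003828831863 [-0.307 -0.271 -0.227 -0.224] 0.22834813222289085 [-3.853  3.257  2.468] 34.97298737824149
```

```bash
python3 - <<'E'
from tw import *
s=bot.read_state(); M=R.from_quat(s["eef_rot"]).as_matrix(); print(M, np.arctan2(M[1,0],M[0,0]),s["joint_pos"][5],s["moment"],s["tau"][5])
q=np.array(s["joint_pos"]); q[5]=1.2277
s,v=step(q,.04,12); print(s["t"],v,s["tau"][5])
E
```

```text
[[ 0.955  0.297 -0.   ]
 [ 0.297 -0.955  0.001]
 [-0.    -0.001 -1.   ]] 0.30132210329844056 1.2279898750479643 [ 1.238  1.201 -0.208] 0.2318323915824294
8.1333 [np.float64(-0.25544869477546706), np.float64(-0.3338107196272492), np.float64(-0.21650224212151342), np.float64(-0.22316389382132473), np.float64(-0.16270161367366984), np.float64(-0.19987407894181794), np.float64(-0.273411737222472), np.float64(-0.18206653260142922), np.float64(-0.1945767970281274), np.float64(-0.19017034795664164), np.float64(-0.17652525073893788), np.float64(-0.2073012777110706)] 0.19792009145021439
```

```bash
python3 - <<'E'
from tw import *
s=bot.read_state(); q=np.array(s["joint_pos"]); q[5]=1.187
for d in (.01,.01,.01,.01,.02,.02):
    q[5]-=d; t0=bot.read_state()["t"]; bot.move_joints(q); s=bot.read_state(); s2=bot.read_state()
    print(d,round(s["t"]-t0,3),s2["t"]-s["t"],s["joint_pos"][5]-q[5],s["qvel"][5],s["moment"][2],s2["moment"][2],s["tau"][5])
E
```

```text
0.01 0.25 0.0 0.0006305413978648922 -0.0006849789473096939 0.3025491603550694 0.3025491603550694 -0.3509399760514498
0.01 0.25 0.0 3.0855584099320765e-05 0.00264220977424986 0.293461486885777 0.293461486885777 -0.33445386216044426
0.01 0.25 0.0 -0.0001894955551633437 0.0029647936512225376 0.22791609522907313 0.22791609522907313 -0.3235524706542492
0.01 0.25 0.0 -0.00020374135304557228 0.003576679895681605 0.27455951067432754 0.27455951067432754 -0.3187020029872656
0.02 0.25 0.0 -4.1213151840135964e-05 0.004430823688627646 0.04904563966300286 0.04904563966300286 -0.19847762770950794
0.02 0.25 0.0 0.0002013346659524018 0.004564309330763451 0.07563836532722515 0.07563836532722515 -0.17706225626170635
```

```bash
cat >> tw.py <<'E'
def meas(q,n=5,d=.004):
    out=[]
    for _ in range(n):
        q[5]-=d; bot.move_joints(q); s=bot.read_state(); out.append((-s["tau"][5],s["moment"][2],s["qvel"][5]))
    return s["t"],np.array(out)
E
python3 - <<'E'
from tw import *
q=np.array(bot.read_state()["joint_pos"]); q[5]=1.107
t,o=meas(q,6,.004); print(t,o,sep="\n")
t,o=meas(q,3,.008); print(t,q[5],o,sep="\n")
E
```

```text
11.1667
[[ 0.319  0.298 -0.   ]
 [ 0.399  0.421  0.001]
 [ 0.393  0.397  0.   ]
 [ 0.393  0.392  0.001]
 [ 0.393  0.391 -0.001]
 [ 0.393  0.337  0.001]]
11.9167
1.059
[[0.354 0.34  0.004]
 [0.346 0.311 0.004]
 [0.346 0.303 0.004]]
```

```bash
python3 - <<'E'
from tw import *
q=np.array(bot.read_state()["joint_pos"]); q[5]=1.059
while q[5]>-.1:
    q[5]-=.06; bot.move_joints(q)
    t,o=meas(q,3); print(round(t,2),round(q[5],3),o[:,0],o[:,1])
    if o[-1,0]>.393+.07: break
E
```

```text
12.92 0.987 [-0.267 -0.052  0.155] [-0.268 -0.101  0.163]
13.92 0.915 [-0.261 -0.053  0.155] [-0.294 -0.092  0.136]
14.92 0.843 [-0.259 -0.051  0.156] [-0.293 -0.083  0.139]
15.92 0.771 [-0.242 -0.034  0.174] [-0.234 -0.013  0.202]
16.92 0.699 [-0.211 -0.003  0.205] [-0.24  -0.007  0.196]
17.92 0.627 [-0.168  0.04   0.248] [-0.173  0.058  0.252]
18.92 0.555 [-0.113  0.095  0.302] [-0.061  0.064  0.304]
19.92 0.483 [-0.054  0.154  0.362] [-0.079  0.127  0.353]
20.92 0.411 [0.009 0.217 0.424] [0.028 0.202 0.399]
21.92 0.339 [0.074 0.281 0.489] [0.06  0.272 0.503]
```

```bash
python3 - <<'E'
from tw import *
q=np.array(bot.read_state()["joint_pos"]); q[5]=.339
q[5]+=.20; bot.move_joints(q)
t,o=meas(q,7); print(round(t,2),q[5],o[:,0],o[:,1])
s=bot.read_state(); print(s["width"],s["finger_force"],s["contact_force"])
E
```

```text
23.98 0.511 [0.504 0.531 0.543 0.544 0.547 0.55  0.552] [0.445 0.485 0.524 0.528 0.546 0.528 0.502]
35.04429175728141 45.00022530555725 [-3.56  2.69  1.69]
```

```bash
cat > lift.py <<'E'
from h import *
np.set_printoptions(precision=3,suppress=True)
X=np.array([np.cos(.965),np.sin(.965),0]);Z=np.array([0,0,1.]);Y=np.cross(Z,X)
H=np.array([508.4,-87.1,72])+180*X; H[2]=72
P0=.15; HF=10
def pose(th,gap,back=0):
    xl=np.cos(th)*X-np.sin(th)*Z; n=np.sin(th)*X+np.cos(th)*Z
    z=np.cos(P0)*xl-np.sin(P0)*n
    p=H-176*xl-(4+HF+gap)*n-back*z
    return p,R.from_matrix(np.c_[np.cross(Y,z),Y,z]).as_quat(),n
E
python3 - <<'E'
from lift import *
bot.move_gripper(80); s=bot.read_state()
bot.line_to([499.8,135.5,330],200); bot.move_gripper(0,10)
p,o,n=pose(0,10,150)
bot.move_ptp(p+[0,0,170],o); print(bot.read_state()["joint_pos"],bot.read_state()["tcp_pos"])
bot.line_to(p,200); bot.line_to(pose(0,10,40)[0],120); bot.pause(.2)
s=bot.read_state(); print(s["t"],s["tcp_pos"],p,s["contact_force"],s["width"])
for c in("top","side"):
    im=bot.camera(c)[:,:,::-1]; cv2.imwrite(f"pics/{c}1.png",cv2.resize(im[100:330,180:480],None,fx=2,fy=2,interpolation=cv2.INTER_CUBIC))
E
python3 -c "
import cv2,numpy as np
cv2.imwrite('pics/j.png',np.vstack([cv2.imread('pics/top1.png'),cv2.imread('pics/side1.png')])[:, :][::1][:920:1] if 0 else cv2.resize(np.hstack([cv2.imread('pics/top1.png'),cv2.imread('pics/side1.png')]),(800,307)))"
```

```text
[-1.041  0.513 -0.153 -1.173 -1.809  0.749] [ 426.588 -205.022  240.648]
31.6833 [ 488.049 -116.942   54.031] [ 426.224 -205.735   70.416] [-0.331 -0.078  0.65 ] 0.6770055452483366
```

View pics/j.png

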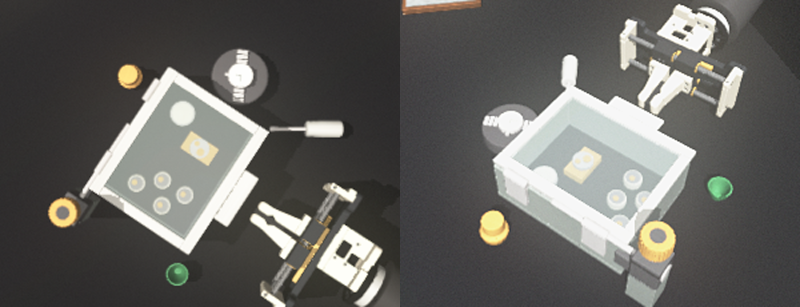

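The view shows the closed fingertips just in front of the lip (tip near (262,212), lip centre near (236,200) in the left half), well lined up. Oil pot and screwdriver are clear.

```bash
python3 - <<'E'
from lift import *
bot.line_to(pose(0,10,0)[0],80); bot.pause(.2)
b=bot.read_state()["contact_force"]; print(b)
for g in np.arange(8,-9,-1.5):
    p,o,n=pose(0,g); bot.line_to(p,30)
    s=bot.read_state(); f=s["contact_force"]-b; print(round(s["t"],2),g,f,s["tcp_pos"]-p)
    if f[2]<-1.2 or np.linalg.norm(f)>3: break
E
```

```text
[-0.22   0.666 -0.819]
32.88 8.0 [-0.084 -0.721  0.999] [-0.001 -0.251  0.185]
33.13 6.5 [-1.002 -0.432  0.807] [ 0.026 -0.049  0.097]
33.38 5.0 [ 0.245 -0.634  0.452] [ 0.042 -0.025  0.089]
33.63 3.5 [-0.139 -0.07  -1.097] [-0.045  0.039 -0.107]
33.88 2.0 [-0.282  0.466 -1.633] [-0.048  0.012  0.005]
```

```bash
python3 - <<'E'
from lift import *
b=np.array([-.3,.3,-.2])
for th in np.arange(.03,.80,.03):
    p,o,n=pose(th,2.5); bot.line_to(p,40,o)
    s=bot.read_state(); f=s["contact_force"]-b
    print(round(s["t"],2),round(th,2),f,round(np.linalg.norm(f),2))
    if np.linalg.norm(f)>5.5: break
for c in("top","side"):
    im=bot.camera(c)[:,:,::-1]; cv2.imwrite(f"pics/{c}2.png",im[100:330,180:480])
cv2.imwrite('pics/j2.png',cv2.resize(np.hstack([cv2.imread('pics/top2.png'),cv2.imread('pics/side2.png')]),(800,307)))
E
```

```text
34.15 0.03 [-0.609 -2.186 -2.374] 3.28
34.43 0.06 [-1.004 -1.999 -2.288] 3.2
34.72 0.09 [-0.372 -2.365 -2.734] 3.63
35.0 0.12 [-1.914 -2.454 -3.94 ] 5.02
35.28 0.15 [ 0.853 -0.007  0.051] 0.85
35.57 0.18 [-0.604 -0.304  0.031] 0.68
35.85 0.21 [-0.129  0.548 -0.275] 0.63
36.13 0.24 [-0.025  0.273  0.602] 0.66
36.42 0.27 [-0.119 -1.351  0.098] 1.36
36.7 0.3 [-0.234 -1.647 -0.03 ] 1.66
36.98 0.33 [-0.626 -2.362 -0.551] 2.5
37.27 0.36 [-1.292 -3.345 -0.845] 3.68
37.55 0.39 [-1.728 -1.976 -1.377] 2.96
37.83 0.42 [-0.997 -3.048 -1.188] 3.42
38.12 0.45 [-0.846 -4.247 -0.694] 4.39
38.4 0.48 [-1.332 -4.572 -1.773] 5.08
38.68 0.51 [-0.297 -1.277 -0.473] 1.39
38.97 0.54 [-0.353 -3.05  -0.869] 3.19
39.25 0.57 [-1.001 -3.177 -0.964] 3.47
39.53 0.6 [-1.896 -4.316 -1.062] 4.83
39.82 0.63 [-1.756 -4.588 -1.565] 5.16
40.1 0.66 [-0.179 -2.374 -0.29 ] 2.4
40.38 0.69 [-0.441 -2.819 -0.281] 2.87
40.67 0.72 [-0.064 -2.99  -0.631] 3.06
40.95 0.75 [-0.828 -3.932 -0.896] 4.12
41.23 0.78 [-1.261 -4.574  0.531] 4.77
```

View pics/j2.png

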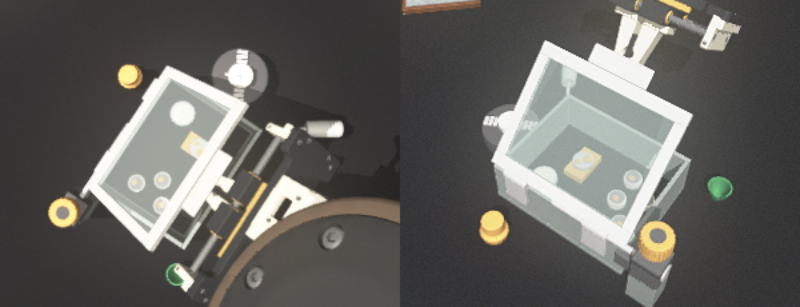

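Lid is up; frame's front corners at top (245,105),(152,249) and side (545,43),(690,118) in this picture. I'll compute the angle from them.

```bash
python3 - <<'E'
from lift import *
t=lambda p:(p[0]*.75+180,p[1]*.75+100); s=lambda p:((p[0]-400)*.75+180,p[1]*.75+100)
for a,b in(((245,105),(545,43)),((152,249),(690,118))):
    q=tri(t(a),s(b)); d=q-H; print(q,np.arctan2(q[2]-72,-(d@X)),np.hypot(q[2]-72,d@X))
E
```

```text
[625.785 -93.584 188.152] 0.7754398732775536 165.92470338333015
[460.992  18.334 182.962] 0.7449444697906742 163.67693107492872
```

```bash
python3 - <<'E'
from lift import *
def snap(k):
    ims=[bot.camera(c)[100:330,180:480,::-1] for c in("top","side")]
    cv2.imwrite(f'pics/{k}.png',cv2.resize(np.hstack(ims),(800,307)))
    return ims
a=snap("r0")
bot.line_to(pose(.78,20)[0],25); b=snap("r1"); bot.line_to(pose(.78,30,140)[0],100)
bot.pause(1.5); c=snap("r2"); s=bot.read_state(); print(s["t"],s["tcp_pos"],s["contact_force"])
E
```

```text
45.525 [ 474.38  -136.216  276.71 ] [ 0.315 -0.201 -0.138]
```

View pics/r2.png

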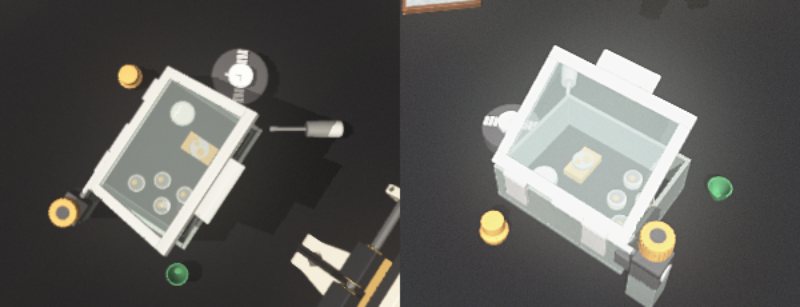

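The lid stayed up but sits a bit lower than before (front corners now top (256,113),(165,252), side (556,47),(695,118)). I'll check the angle and whether it is creeping.

```bash
python3 - <<'E'
from lift import *
t=lambda p:(p[0]*.75+180,p[1]*.75+100); s=lambda p:((p[0]-400)*.75+180,p[1]*.75+100)
for a,b in(((256,113),(556,47)),((165,252),(695,118))):
    q=tri(t(a),s(b)); d=q-H; print(q,np.arctan2(q[2]-72,-(d@X)),np.hypot(q[2]-72,d@X))
bot.pause(1)
ims=[bot.camera(c)[100:330,180:480,::-1] for c in("top","side")]
n=cv2.resize(np.hstack(ims),(800,307)); cv2.imwrite("pics/r3.png",n)
L=lambda k:cv2.imread(f"pics/{k}.png")
# lid shift in side view (right half, lid region) by phase correlation
f=lambda im:np.float32(cv2.cvtColor(im[30:135,540:700],cv2.COLOR_BGR2GRAY))
for i,j in(("r0","r1"),("r1","r2"),("r2","r3")):print(i,j,cv2.phaseCorrelate(f(L(i)),f(L(j))))
c=np.vstack([L(k)[20:150,480:720] for k in("r0","r1","r2","r3")]); cv2.imwrite("pics/cmp.png",c)
E
```

```text
[ 615.534 -108.474  169.222] 0.618667708886188 167.63836954622127
[452.64    4.42  167.341] 0.6096409209817344 166.51388940509693
r0 r1 ((0.40108105543670547, -0.05135947028821164), 0.36576085885365806)
r1 r2 ((0.2921711928623836, 1.0595200166882748), 0.3706301702393426)
r2 r3 ((0.04197780952765129, 0.019089475984564785), 1.02892920623223)
```

View pics/cmp.png

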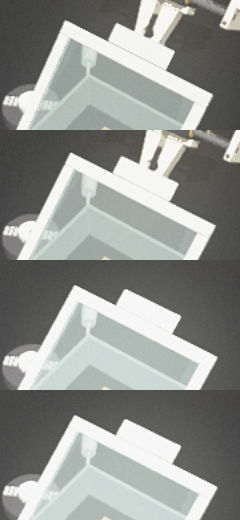

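Lid now stable at about 0.61 rad, which is too near the limit. I'll lift it again to about 0.85, release strictly along the lid's normal, and track it in pictures.

```bash
python3 - <<'E'
from lift import *
T0=bot.camera("side")[115:160,280:325].copy()   # right front corner of the lid
def trk(k):
    im=bot.camera("side"); r=cv2.matchTemplate(im[60:220,230:380],T0,cv2.TM_CCOEFF_NORMED); _,v,_,l=cv2.minMaxLoc(r)
    s=bot.read_state(); print(k,round(s["t"],2),l,round(v,2)); cv2.imwrite(f"pics/s{k}.png",im[:,:,::-1])
trk("a")
p,o,_=pose(.6,25,110); bot.line_to(p,120,o); bot.line_to(pose(.6,25)[0],100)
trk("b"); b=bot.read_state()["contact_force"]
for g in (18,12,7,3): 
    bot.line_to(pose(.6,g)[0],35); f=bot.read_state()["contact_force"]-b; print(g,np.linalg.norm(f))
    if np.linalg.norm(f)>4: break
trk("c")
for th in np.arange(.62,.881,.02):
    p,o,n=pose(th,2.5); bot.line_to(p,25,o); f=bot.read_state()["contact_force"]-b
    print(round(th,2),f,round(np.linalg.norm(f),2))
    if np.linalg.norm(f)>6: break
trk("d")
E
```

```text
a 46.73 (50, 55) 1.0
b 48.7 (50, 55) 1.0
18 1.7153256579101153
12 0.7472727147219067
7 0.6822077718342635
3 1.1620211694338372
c 49.98 (50, 55) 1.0
0.62 [ 1.112  0.057 -0.347] 1.17
0.64 [ 1.056 -1.801 -0.286] 2.11
0.66 [-0.291 -1.407 -0.477] 1.51
0.68 [-0.326 -1.379 -1.33 ] 1.94
0.7 [-0.992 -2.901 -0.564] 3.12
0.72 [-1.188 -3.085  0.132] 3.31
0.74 [-0.277 -3.463 -0.664] 3.54
0.76 [-1.215 -3.863 -0.901] 4.15
0.78 [-1.178 -3.276 -1.115] 3.66
0.8 [-0.772 -1.359 -0.264] 1.59
0.82 [ 0.334 -1.589 -1.663] 2.32
0.84 [ 0.029 -2.094 -1.263] 2.45
0.86 [ 0.151 -2.789 -1.231] 3.05
0.88 [-0.991 -3.333  0.988] 3.62
d 54.13 (39, 51) 0.94
```

```bash
python3 - <<'E'
from lift import *
T0=cv2.imread("pics/sd.png")[95:165,260:310,::-1].copy()
def trk(k):
    im=bot.camera("side"); r=cv2.matchTemplate(np.ascontiguousarray(im[60:220,230:400]),np.ascontiguousarray(T0),cv2.TM_CCOEFF_NORMED); _,v,_,l=cv2.minMaxLoc(r)
    s=bot.read_state(); print(k,round(s["t"],2),l,round(v,2),s["contact_force"])
    return im
for g in (5,8,12,18,25,35,50): bot.line_to(pose(.88,g)[0],40); trk(g)
bot.pause(.3); a=trk("w"); t=bot.camera("top")
cv2.imwrite('pics/k.png',cv2.resize(np.hstack([t[100:330,180:480,::-1],a[100:330,180:480,::-1]]),(800,307)))
E
```

```text
5 54.43 (31, 35) 0.99 [-0.894 -1.582 -1.04 ]
8 54.73 (31, 35) 0.99 [-0.64  -1.112 -0.452]
12 55.03 (32, 35) 0.99 [-0.47  -0.271 -0.417]
18 55.38 (34, 36) 0.98 [-0.084 -0.731 -0.841]
25 55.76 (34, 36) 0.98 [0.847 0.261 0.312]
35 56.21 (34, 36) 0.98 [ 0.094 -0.358  0.089]
50 56.78 (34, 36) 0.98 [-0.309  0.47   0.573]
w 57.13 (34, 36) 0.98 [-0.761  0.175  0.288]
```

View pics/k.png

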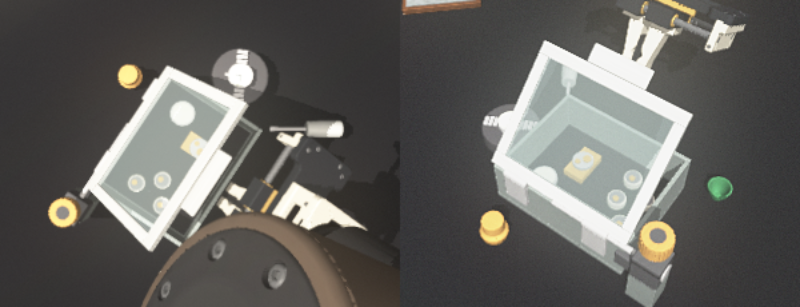

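Front corners at top (245,105),(152,249) and side (545,43),(690,118), which is about 0.76 rad, steady since the finger left, with the finger about 45 mm clear.

```bash
python3 - <<'E'
from lift import *
a=bot.camera("side"); bot.pause(1.2); b=bot.camera("side")
f=lambda im:np.float32(cv2.cvtColor(im[120:220,280:410],cv2.COLOR_RGB2GRAY))
d=cv2.phaseCorrelate(f(a),f(b)); print(d)
if np.hypot(*d[0])<.2: print(bot.close_job())
E
```

```text
((0.5682622264855723, 0.007818351117329314), 1.003499231974284)
```

```bash
python3 - <<'E'
from lift import *
f=lambda im:cv2.GaussianBlur(np.float32(cv2.cvtColor(im,cv2.COLOR_RGB2GRAY)),(3,3),0)[120:170,280:410]
ref=f(cv2.imread("pics/sd.png")[:,:,::-1].copy())
im=[]
for i in range(4):
    im.append(f(bot.camera("side"))); bot.pause(.5)
for i in range(1,4):
    _,W=cv2.findTransformECC(im[0],im[i],np.eye(2,3,dtype=np.float32),cv2.MOTION_TRANSLATION); print(W[:,2],np.abs(im[i]-im[0]).mean())
print(bot.read_state()["t"])
E
```

```text
[-0. -0.] 0.53972113
[-0.002 -0.003] 0.51565385
[-0.006  0.005] 0.5231346
60.6833
```

Stationary to within 0.01 px over 1.5 s, so the earlier shift reading was an artefact.

```bash
python3 -c "
from plant import bot
print(bot.close_job())"
```

```text
the job is handed in; nothing more can be done
None
```

I handed the job in with the lid standing by itself at about 0.76 rad (44°). The thumbscrew is tightened to about 0.16 N m over the drag, and no lift force I read was above about 5 N. The first release left the lid at about 0.61 rad, so I lifted it a second time. I saw no bystander move.

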